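# Load the pivoting plating bar left and right and trim it level

## Robot

A 6-joint arm with a two-finger parallel gripper is mounted at the origin on the work surface. World frame = base frame: x ahead of the robot, y to its left, z up, the work surface at z = 0. Lengths are in m, angles in rad, forces in N, time in s.
With the tool pointing down it reaches from about 0.3 to 0.775 m from the base axis. Payload 14.6 kg.
Tool frame: the origin (TCP) lies midway between the tips of the shut fingers; the grasp point (between the pads) lies 19 mm behind it (ctrl.tcp_to_grasp is the z of the grasp point in the tool frame, in m); z points along the fingers, y is the line along which they close (so a half turn about z gives the same grasp; the last joint's range is limited). The gripper opens to 94 mm and grips with 3 to 60 N. Pads are 16 mm wide; open, the fingers measure 119 mm over their backs; the gripper's body (75 mm by 177 mm) begins 78 mm behind the grasp point.
Start: joints at [1.24, 0.3, 1.521, -0, 1.321, -0.067], TCP at [0.143, 0.531, 0.205] pointing down, gripper open.
Joint ranges: [-3.03, 3.03], [-0.79, 2.21], [0.23, 2.52], [-1.04, 4.18], [0, 3.07], [-2.55, 2.55]. Speed limits (rad/s): [2.22, 2.22, 2.57, 3.14, 3.14, 3.14].

## Interface

Orientations are given as [roll, pitch, yaw] about the fixed x, y, z axes, in that order (R = Rz(yaw) Ry(pitch) Rx(roll)).
In Python, from station import monitor, camera, ctrl gives the robot as it stands.
- The arm moves only by the tool apply_moves, never from a script. Its argument "plan" is one flat list of numbers, 4 for each row, row after row: the shift along the tool's x, y, z in mm, then the turn about the tool's z in rad. In form: [dx, dy, dz, spin, dx, dy, dz, spin, ...]. A call has 1 to 20 rows; each row shifts and turns the commanded pose from where the row before left it, along the tool's axes as they then stand; what a row does not reach is not made up. A row lasts 1/10 s, in which the tool goes at most 50 mm and 8.59 degrees, less where a joint would pass 70% of its speed; a pose out of reach is approached as far as the arm can. A call is refused whole if a number of a shift passes 50 or a number of a turn 0.15, either way. A call with a gripper value outside its range is refused whole. "hand" is the gripper command: -1 is shut, 1 is fully open, values between are in proportion, set as the call begins (left out, the last holds). The fingers move at their own pace and stop on an object; "squeeze" is the grip in N (left out, the last holds). Time passes only in rows, so rows that do not move let the fingers close. It gives the time, the measured TCP pose, the force, the opening and the grip force at its end, in the units of the state.
- monitor.get_obs(): the state, without advancing time (a new reading comes with each control period).
- camera(name): name is "scene" or "top" or "wrist"; returns a dict with "image" (400x640x3 uint8, red, green, blue), "range_z" (400x640 float32, m along the optical axis (not along the pixel's ray), 0 where there is no reading), "mtx" (3x3 intrinsics, pixels), "rvec" (rotation vector, rad) and "tvec" (3), from world to camera coordinates, as OpenCV has them. Camera axes: x right, y down, z forward; pixel columns grow to the right and rows downward; lengths in m; the calibration is good to about 2 mm. A picture is of the moment at which its call begins.
- ctrl.hand_in(): hands the job in; it is judged then, once.
The state is a dict: "time_s": time; "qpos": joint angles; "joint_vel": joint speeds; "tau": joint torques, N m; "ee_pos": TCP position; "eef_rot": TCP orientation; "force": force on the tool from outside, world axes, zero at the start; "moment": the same for the moment, N m; "grip_width": finger opening in m; "grip_force": force on a finger pad.
Only numpy, scipy, OpenCV 4.12 (cv2) and the standard library are available. Lean on these libraries where they do the work, as an engineer would, in place of code of your own. Each camera call takes 0.05 s, during which the arm holds its last target. There are 200 camera calls.

## Task

Hang the green and the orange plating jig from the draining rail on the pivoting copper work bar, one in the empty brass saddle of each arm, fully home between its pins. Work left and right so that the bar never dips more than 19 degrees: let each jig's weight down onto it gently, without banging or pressing, and leave the other bench things alone. Then shift the load along on its sliding saddle until, with everything let go, the bar floats level to within one degree.

Things in the scene. Friction and masses are not known exactly. Their poses are not given: they have to be found in the camera images.
- stand: Grey round foot (170 mm dia) with a post and a fork that carries the copper work bar; bolted down. Origin: under the foot's centre, on the bench. y runs along the level bar to its left arm, x along the pivot, which lies 150 mm above the origin. A rubber bush in the pivot springs the bar back to level: about 1.4 N m per rad in all, lightly damped, about 1.5 Hz; a load dropped on it overshoots.
- work_bar (a joint): Tilt of the work bar, rad: 0 level, positive with the left arm up and the right arm down; stops at +-0.45. Flat copper bar 470 mm long, 8 mm thick, 20 mm high, its top edge 3 mm below the pivot. On each arm, 45 mm from the pivot, a blue jig of the same pattern as the others is clamped fast; the two differ in weight by an unknown amount, so the empty bar starts a little tilted.
- seat_left (a point): Brass saddle sliding on the left arm: middle of its flat floor, where the underside of a jig's crown rests; 150 mm up when the bar is level. 10 mm wide across the bar; two round pins across the bar, tops 12 mm above the floor, leave 20 mm between them along the bar. Weighs 30 g, slides with about 2 N, 75 to 205 mm from the pivot, and stays put. y along the bar to the left end.
- seat_right (a point): Middle of the floor of the same brass saddle on the right arm (its y axis also points along the bar to the left end).
- jig1_grip (a point): Green jig: centre of the part to hold on its grip tab, 10 mm thick (x), 14 mm wide (y), reaching 18 mm above this point and 26 mm below it, down to the crown, whose underside is 30 mm below this point. y runs along the rail. The jig weighs 0.2 to 0.3 kg, not known beforehand.
- jig1_crown (a point): Green jig: middle of the underside of its crown, a copper plate 22 mm (x) by 16 mm (y), 4 mm thick, that rests on the rail's top edge and later on the saddle's floor. Two legs with 16 mm between them in x straddle the rail or bar and reach 70 mm below this point; silver blanks stand out 22 mm either side in x.
- jig2_grip (a point): Orange jig, the same pattern as the green one, its weight also unknown: centre of the part to hold on its grip tab.
- jig2_crown (a point): Orange jig: middle of the underside of its crown.
- jig1: Green jig as a whole: the origin is the middle of its crown's underside, z up, y along the rail.
- jig2: Orange jig as a whole: the origin is the middle of its crown's underside, z up, y along the rail.
- drain_rail: Steel draining rail: flat bar 290 mm long (y), 8 mm thick, top edge 165 mm above the bench, on two posts in a drip tray 100 by 300 mm; fixed. Origin: on the bench below the rail's middle.
- anvil: Small horn anvil on a round grey foot (100 mm dia, 64 mm high), bystander. Origin: under the foot.
- dish: White jar lid (96 mm dia, 14 mm high) with silver blanks in it, bystander. Origin: under its centre.
- tweezers: Steel tweezers lying on the bench, 145 mm long, 9 mm high, bystander. Origin: on the bench near the middle.
Things that resemble listed ones, but are neither listed nor needed, are in the scene too. There is more than one size of the jig1; the job needs the smallest.

How it is judged:
By the outcome, as a careful person would: the job done as asked, in the order asked, and still so for the second after the job is handed in, with the robot touching nothing.
It also fails if it takes over 72 s, if anything falls off the work surface, if the arm or the gripper's body presses on something with over 40 N, if the wrist force passes 120 N, or if a joint passes its speed limit or range.

## Working session

There is one attempt and no reset: what is moved stays moved. The work goes in short steps, Python scripts to look and compute and a tool call to move; the robot and the scene stay as the last step left them, time stands still between calls to the robot, and variables do not carry over. Pictures are saved under pics/ and viewed, at most 10 in all, crops included, and the job is handed in when it is done.

Besides the shell and the picture viewer there is one more tool, called after "Request:" as name(argument=value, ...), one argument or row to a line, values as JSON. apply_moves: Moves the arm, as the interface text tells. Its arguments: {"type":"object","properties":{"plan":{"type":"array","items":{"type":"number"}},"hand":{"type":"number"},"squeeze":{"type":"number"}},"required":["plan"]}

```bash
mkdir -p pics; ls
cat > h.py <<'E'
import numpy as np, cv2
from station import monitor, camera, ctrl
def grab(name,tag):
    c=camera(name); cv2.imwrite(f'pics/{tag}.png',c['image'][:,:,::-1])
    np.savez(f'pics/{tag}.npz',**c); return c
def load(tag): return np.load(f'pics/{tag}.npz')
def cloud(c):
    K=c['mtx'];R=cv2.Rodrigues(c['rvec'])[0];t=np.ravel(c['tvec'])
    z=c['range_z'];v,u=np.indices(z.shape)
    P=np.stack([(u-K[0,2])/K[0,0]*z,(v-K[1,2])/K[1,1]*z,z],-1)
    W=(P-t)@R; W[z==0]=np.nan; return W
E
python3 - <<'E'
from h import *
import cv2
for n in ['scene','top']: grab(n,n+'0')
o=monitor.get_obs(); print(o, ctrl.tcp_to_grasp)
E
```

```text
pics
{'time_s': 0.1, 'qpos': array([ 1.24040859e+00,  3.00418321e-01,  1.52148968e+00, -1.89867009e-05,
        1.32068808e+00, -6.65899724e-02]), 'joint_vel': array([ 3.72169019e-04, -1.51447835e-03, -6.19279371e-04,  2.37494198e-06,
       -7.30817130e-04, -8.92758975e-04]), 'tau': array([ 8.53173078e-04, -5.32644475e+01, -3.53285444e+01,  7.09688198e-02,
        2.32526445e-02, -5.02803039e-05]), 'ee_pos': array([0.14334232, 0.53076354, 0.20495394]), 'eef_rot': array([-3.14059023e+00, -4.84183404e-05,  2.87779957e+00]), 'force': array([0.0769555 , 0.0876267 , 0.21809094]), 'moment': array([-0.00713829, -0.00613886, -0.0325758 ]), 'grip_force': 0.0, 'grip_width': 0.09367197236471665} -0.0188
```

View pics/scene0.png

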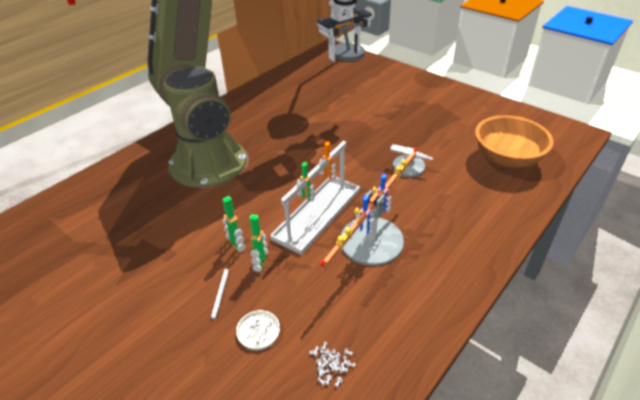

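View pics/top0.png

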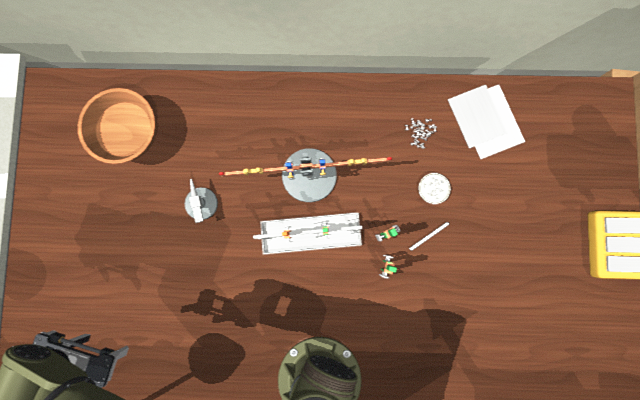

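The scene view shows the rail with green (305,175) and orange (327,150) jigs, and the bar behind it. In the top view the rail runs (255,237)–(362,228), orange is at (287,234), green at (325,230), the bar runs (222,174)–(390,159), and the saddles are at about (253,170) and (357,162).

Run:
```python
from h import *
c=load('top0'); W=cloud(c); im=c['image'].astype(int)
K=c['mtx'];print(K[0,0], c['tvec'])
hsv=cv2.cvtColor(c['image'],cv2.COLOR_RGB2HSV)
def rep(n,m):
    P=W[m]; P=P[~np.isnan(P[:,0])]; print(n,len(P),np.round(np.median(P,0),4),np.round(P.min(0),3),np.round(P.max(0),3))
def box(u0,u1,v0,v1):
    m=np.zeros(hsv.shape[:2],bool); m[v0:v1,u0:u1]=1; return m
z=W[...,2]
# rail line
m=box(250,366,222,245)&(z>.158)&(z<.170)
P=W[m]; rep('rail',m); l=cv2.fitLine(P[:,:2].astype(np.float32),cv2.DIST_HUBER,0,.01,.01).ravel(); print('rail line',l)
rep('orange tab',box(275,300,222,245)&(z>.185)); rep('green tab',box(315,335,218,242)&(z>.185))
m=box(215,400,150,182)&(z>.09)
P=W[m]; rep('bar',m); l=cv2.fitLine(P[:,:2].astype(np.float32),cv2.DIST_HUBER,0,.01,.01).ravel(); print('bar line',l)
d=l[:2]*np.sign(l[1]); s=(P[:,:2]-l[2:])@d; 
h=[]; 
for a in np.arange(-.26,.26,.01):
    k=(s>a)&(s<a+.01)
    if k.any(): h.append((round(float(a),2),int(k.sum()),round(float(np.median(P[k,2])),3),round(float(P[k,2].max()),3)))
print(h)
rep('foot',box(275,345,145,205)&(z>.004)&(z<.03))
im2=cv2.resize(c['image'][145:250,215:400,::-1],None,fx=4.3,fy=4.3,interpolation=cv2.INTER_CUBIC); cv2.imwrite('pics/topc.png',im2)
c=load('scene0'); cv2.imwrite('pics/scc.png',cv2.resize(c['image'][130:280,210:440,::-1],None,fx=3.4,fy=3.4,interpolation=cv2.INTER_CUBIC))
```

```text
382.83596610497415 [-0.02578639  0.51812024  1.14679978]
rail 327 [0.4342 0.0317 0.1653] [ 0.415 -0.107  0.158] [0.452 0.179 0.17 ]
rail line [ 0.11048136 -0.9938782   0.4344616   0.03440207]
orange tab 27 [0.4288 0.0899 0.2127] [0.424 0.084 0.186] [0.432 0.098 0.215]
green tab 22 [ 0.4399 -0.0129  0.2129] [ 0.436 -0.019  0.188] [ 0.444 -0.006  0.217]
bar 1075 [0.6119 0.0448 0.1495] [ 0.585 -0.192  0.091] [0.646 0.279 0.2  ]
bar line [ 0.11469988 -0.9934002   0.6135028   0.04575709]
[(-0.24, 14, 0.143, 0.15), (-0.23, 14, 0.139, 0.146), (-0.22, 14, 0.14, 0.143), (-0.21, 16, 0.139, 0.145), (-0.2, 13, 0.14, 0.142), (-0.19, 15, 0.14, 0.145), (-0.18, 15, 0.139, 0.145), (-0.17, 20, 0.147, 0.16), (-0.16, 21, 0.147, 0.16), (-0.15, 16, 0.146, 0.15), (-0.14, 18, 0.147, 0.158), (-0.13, 21, 0.154, 0.161), (-0.12, 19, 0.144, 0.148), (-0.11, 16, 0.141, 0.147), (-0.1, 13, 0.142, 0.147), (-0.09, 17, 0.144, 0.149), (-0.08, 13, 0.145, 0.148), (-0.07, 16, 0.145, 0.148), (-0.06, 27, 0.15, 0.195), (-0.05, 65, 0.149, 0.197), (-0.04, 24, 0.146, 0.187), (-0.03, 12, 0.146, 0.149), (-0.02, 54, 0.155, 0.168), (-0.01, 71, 0.161, 0.166), (0.0, 66, 0.162, 0.168), (0.01, 35, 0.156, 0.167), (0.02, 14, 0.149, 0.151), (0.03, 40, 0.149, 0.198), (0.04, 68, 0.151, 0.2), (0.05, 15, 0.146, 0.153), (0.06, 16, 0.149, 0.153), (0.07, 15, 0.147, 0.153), (0.08, 15, 0.149, 0.153), (0.09, 15, 0.148, 0.154), (0.1, 15, 0.15, 0.153), (0.11, 16, 0.149, 0.156), (0.12, 26, 0.162, 0.167), (0.13, 13, 0.155, 0.167), (0.14, 19, 0.153, 0.157), (0.15, 23, 0.157, 0.168), (0.16, 20, 0.158, 0.171), (0.17, 14, 0.153, 0.156), (0.18, 14, 0.152, 0.155), (0.19, 15, 0.152, 0.155), (0.2, 16, 0.152, 0.158), (0.21, 16, 0.155, 0.157), (0.22, 16, 0.157, 0.162), (0.23, 9, 0.16, 0.163)]
foot 1838 [0.5984 0.0384 0.014 ] [ 0.522 -0.065  0.004] [0.712 0.15  0.029]
```

View pics/topc.png

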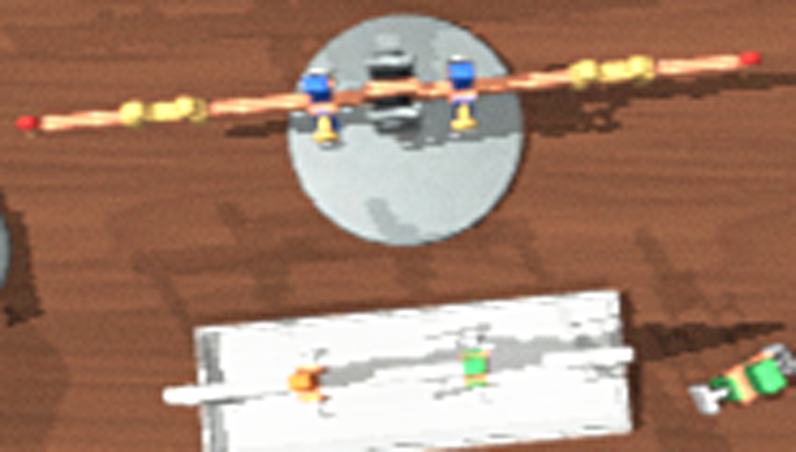

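View pics/scc.png

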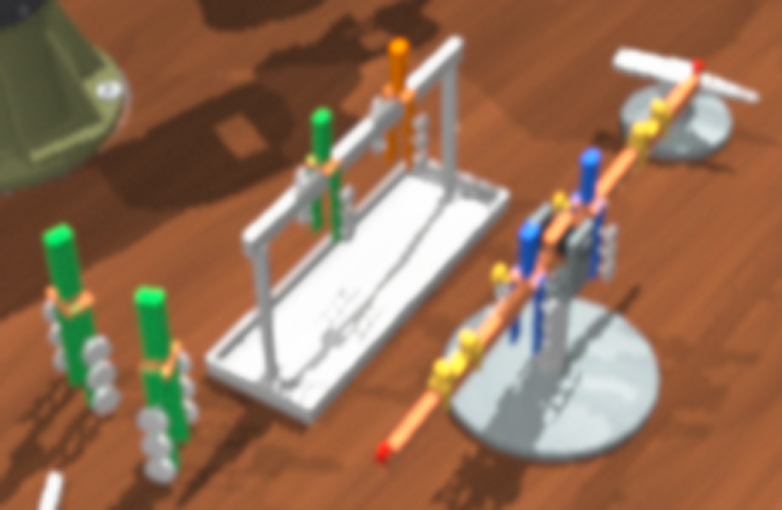

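The tilt is roughly 2° with the left arm up, and both saddles sit about 145 mm out. The standing green jigs at (60,300) and (155,370) in the crop are the larger decoys. I'm setting off above the orange jig.

Request:
apply_moves(
  plan=[0, 0, -7, 0.15, 0, 0, -7, 0.15, 0, 0, -7, 0.15, 0, 0, -7, 0.15, 0, 0, -7, 0.15, 0, 0, -7, 0.15, 0, 0, -7, 0.15, 0, 0, -7, 0.147, -40, 20, 0, 0, -40, 20, 0, 0, -40, 20, 0, 0, -40, 20, 0, 0, -40, 20, 0, 0, -40, 20, 0, 0, -40, 20, 0, 0, -40, 20, 0, 0, -40, 20, 0, 0, -40, 20, 0, 0, -40, 20, 0, 0, -30, 16, 0, 0],
  hand=0.2,
)

```text
time_s: 2.1
ee_pos: [0.4303, 0.0875, 0.2613]
eef_rot: [-3.141, 0.0, 1.68]
force: [1.1, 0.6, -0.8]
grip_width: 0.0562
grip_force: 0.0
```

```bash
cat >> h.py <<'E'
Y=1.681; X=np.array([np.cos(Y),np.sin(Y)]); YY=np.array([np.sin(Y),-np.cos(Y)])
def st():
    o=monitor.get_obs(); print('t',round(o['time_s'],2),'p',np.round(o['ee_pos'],4),'yaw',round(o['eef_rot'][2],4),'F',np.round(o['force'],2),'w',round(o['grip_width'],4),'g',round(o['grip_force'],1)); return o
def togo(o,p):
    y=o['eef_rot'][2]; d=np.array(p)[:2]-o['ee_pos'][:2]
    print('go x %.1f y %.1f'%(1e3*d@[np.cos(y),np.sin(y)],1e3*d@[np.sin(y),-np.cos(y)]))
E
python3 - <<'E'
from h import *
c=grab('wrist','w1'); o=st(); togo(o,[.4286,.0899])
W=cloud(c); z=W[...,2]
m=z>.185;P=W[m];print(len(P),np.median(P,0))
h=cv2.cvtColor(c['image'],cv2.COLOR_RGB2HSV)
for n,a,b in(('or',5,14),('gr',50,75)):
    mm=(h[...,0]>a)&(h[...,0]<b)&(h[...,1]>150)&(z>.2)
    if mm.sum():P=W[mm];print(n,mm.sum(),np.median(P,0),P.min(0),P.max(0))
E
```

```text
t 2.15 p [0.432  0.0851 0.261 ] yaw 1.6782 F [-0.51 -0.03 -1.19] w 0.0563 g 0.0
go x 5.2 y -2.9
67559 [0.43000624 0.11164847 0.37499402]
or 65 [0.42735191 0.10054131 0.20711718] [0.39824727 0.07695009 0.20016826] [0.43278579 0.11641241 0.36295077]
gr 4 [0.4005562  0.09626315 0.36972409] [0.40020425 0.09326044 0.36672375] [0.40099294 0.09954355 0.38142346]
```

View pics/w1.png

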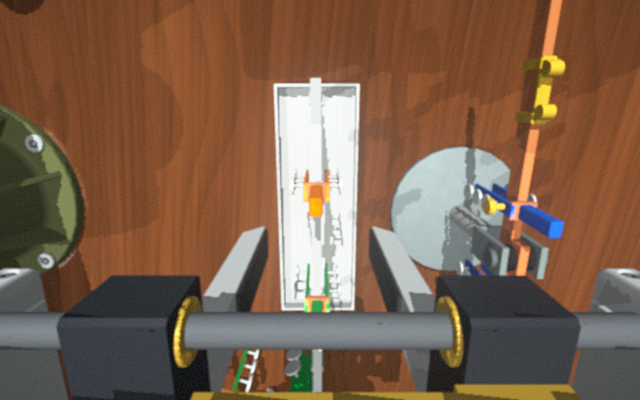

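The wrist view shows the orange tab top at about (316,207), with its crown at (316,190). Green's crown is at (317,300), the left saddle at (545,90), and the fingers straddle the rail.

Run:
```python
from h import *
c=load('w1'); W=cloud(c); z=W[...,2]; o=st()
S=W[185:222,295:340].reshape(-1,3)
for lo,hi in((.205,.23),(.16,.172)):
    P=S[(S[:,2]>lo)&(S[:,2]<hi)]; print(lo,len(P),P.mean(0),P.min(0),P.max(0)); togo(o,P.mean(0))
# rail, bar, saddle
def line(n,u0,u1,v0,v1,lo,hi):
    S=W[v0:v1,u0:u1].reshape(-1,3);P=S[(S[:,2]>lo)&(S[:,2]<hi)]
    l=cv2.fitLine(P[:,:2].astype(np.float32),cv2.DIST_HUBER,0,.001,.001).ravel(); d=l[:2]*np.sign(l[1]);print(n,len(P),'yaw',np.arctan2(d[1],d[0]),l[2:],np.median(P[:,2])); return d,l[2:]
line('rail',300,335,80,180,.158,.17)
d,p=line('bar',505,570,0,55,.12,.175)
S=W[50:130,505,] if 0 else W[50:130,515:570].reshape(-1,3);P=S[(S[:,2]>.12)];s=(P[:,:2]-p)@d; n=(P[:,:2]-p)@[d[1],-d[0]]
for a in np.arange(s.min(),s.max(),.003):
    k=(s>=a)&(s<a+.003)
    if k.any():print(round(a,3),k.sum(),np.round([P[k,2].max(),n[k].min(),n[k].max(),n[k].mean()],4), np.round(p+d*(a+.0015),4))
```

```text
t 2.15 p [0.432  0.0851 0.261 ] yaw 1.6782 F [-0.51 -0.03 -1.19] w 0.0563 g 0.0
0.205 289 [0.42844854 0.09468206 0.21172945] [0.42335978 0.0866069  0.20515142] [0.43356366 0.10091322 0.21472568]
go x 9.9 y -2.5
0.16 293 [0.42915824 0.08946702 0.16787365] [0.41744286 0.06720933 0.16311642] [0.43995571 0.10094863 0.17165885]
go x 4.7 y -2.4
rail 998 yaw 1.690241 [0.4231486  0.14309432] 0.16457960421540166
bar 1341 yaw 1.6802794 [0.5913606  0.23670417] 0.15099275611360988
-0.076 75 [ 0.1519 -0.0016  0.0077  0.0013] [0.5995 0.1625]
-0.073 74 [ 0.1553 -0.0013  0.0075  0.0012] [0.5992 0.1655]
-0.07 116 [ 0.161  -0.0032  0.0103  0.0009] [0.5989 0.1685]
-0.067 140 [ 1.664e-01 -3.200e-03  8.700e-03  1.000e-04] [0.5985 0.1715]
-0.064 149 [ 0.1684 -0.0033  0.009  -0.0002] [0.5982 0.1744]
-0.061 150 [ 0.1674 -0.002   0.0091  0.0011] [0.5979 0.1774]
-0.058 113 [ 0.1671 -0.0022  0.0086  0.0009] [0.5975 0.1804]
-0.055 114 [ 0.1623 -0.0019  0.0086  0.0016] [0.5972 0.1834]
-0.052 105 [ 0.157  -0.0018  0.0087  0.0015] [0.5969 0.1864]
-0.049 104 [ 0.1565 -0.002   0.0087  0.0015] [0.5966 0.1894]
-0.046 107 [ 0.1562 -0.0019  0.0089  0.0014] [0.5962 0.1923]
-0.043 107 [ 0.1567 -0.0024  0.0084  0.0014] [0.5959 0.1953]
-0.04 106 [ 0.1569 -0.0021  0.009   0.0015] [0.5956 0.1983]
-0.037 131 [ 0.1655 -0.0018  0.0088  0.0014] [0.5953 0.2013]
-0.034 161 [ 0.1682 -0.0023  0.0091  0.001 ] [0.5949 0.2043]
-0.031 152 [ 0.1691 -0.002   0.0084  0.0007] [0.5946 0.2072]
-0.028 166 [ 1.685e-01 -3.200e-03  8.600e-03 -1.000e-04] [0.5943 0.2102]
-0.025 146 [ 0.1681 -0.0035  0.0084 -0.0004] [0.5939 0.2132]
-0.022 120 [ 0.1616 -0.0036  0.0104  0.0002] [0.5936 0.2162]
-0.019 88 [ 0.155  -0.0016  0.0067  0.0009] [0.5933 0.2192]
-0.016 81 [ 0.1547 -0.0016  0.007   0.0008] [0.593  0.2222]
-0.013 11 [ 1.428e-01 -1.400e-03  1.000e-04 -4.000e-04] [0.5926 0.2251]
```

Request:
apply_moves(
  plan=[9, -2.5, 3, 0, 0, 0, 20, 0, 0, 0, 20, 0, 0, 0, 20, 0, 0, 0, 12, 0, 0, 0, 8, 0, 0, 0, 0, 0, 0, 0, 0, 0],
  hand=0,
  squeeze=10,
)

```text
time_s: 2.95
ee_pos: [0.4263, 0.0986, 0.179]
eef_rot: [3.141, -0.0, 1.681]
force: [-0.2, -0.9, 0.3]
grip_width: 0.0469
grip_force: 0.0
```

Run:
```python
from h import *
st()
```

```text
t 2.95 p [0.4263 0.0986 0.179 ] yaw 1.681 F [-0.17 -0.91  0.29] w 0.0469 g 0.0
```

Request:
apply_moves(
  plan=[0, 0, 0, 0, 0, 0, 0, 0, 0, 0, 0, 0, 0, 0, 0, 0, 0, 0, 0, 0, 0, 0, 0, 0],
  hand=-1,
  squeeze=12,
)

```text
time_s: 3.55
ee_pos: [0.4262, 0.0984, 0.1786]
eef_rot: [3.141, 0.0, 1.681]
force: [-0.4, 0.2, 0.9]
grip_width: 0.0098
grip_force: 12.0
```

Run:
```python
from h import *
st()
```

```text
t 3.55 p [0.4262 0.0984 0.1786] yaw 1.6808 F [-0.4   0.19  0.9 ] w 0.0098 g 12.0
```

Request:
apply_moves(
  plan=[0, 0, -5, 0, 0, 0, -15, 0, 0, 0, -20, 0, 0, 0, -20, 0, 0, 0, -20, 0, 0, 0, -10, 0, 0, 0, -5, 0, 0, 0, 0, 0, 0, 0, 0, 0, 0, 0, 0, 0, 0, 0, 0, 0, 0, 0, 0, 0],
)

```text
time_s: 4.75
ee_pos: [0.426, 0.0984, 0.2732]
eef_rot: [-3.141, 0.0, 1.681]
force: [-0.1, -0.5, -2.1]
grip_width: 0.0099
grip_force: 12.0
```

Run:
```python
from h import *
for i in range(3):
    c=grab('wrist','w2'); o=st()
togo(o,[.5986,.192])
cv2.imwrite('pics/w2c.png',cv2.resize(c['image'][40:300,220:600,::-1],None,fx=2.1,fy=2.1))
```

```text
t 4.8 p [0.4261 0.0984 0.2732] yaw 1.6808 F [-0.2  -0.1  -2.89] w 0.01 g 12.0
t 4.85 p [0.4261 0.0984 0.2733] yaw 1.6808 F [ 1.45  0.21 -2.41] w 0.0097 g 12.0
t 4.9 p [0.4261 0.0984 0.2734] yaw 1.6808 F [ 0.33  0.29 -2.38] w 0.0102 g 12.0
go x 74.1 y 181.7
```

View pics/w2c.png

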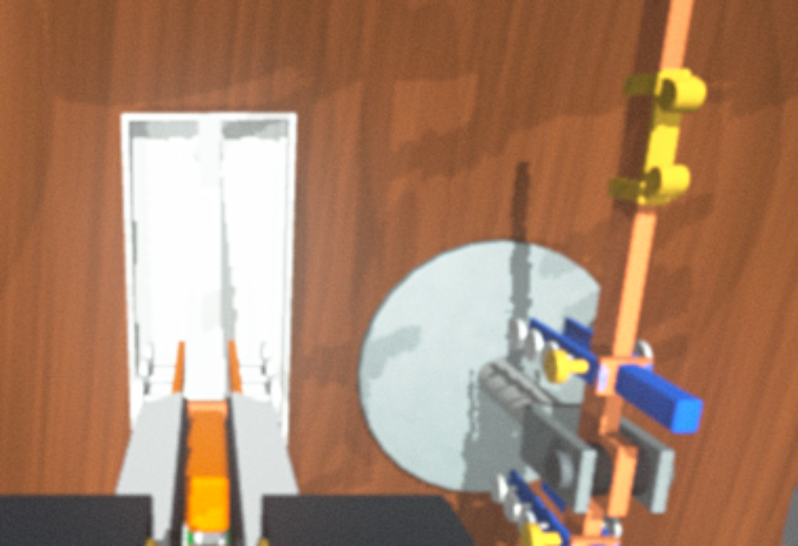

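Orange is held upright between the fingers, with its tab top at about (318,280) in the full image. The left saddle pins are at about (544,84) and (538,127). I'll measure both in this frame.

Run:
```python
from h import *
c=load('w2'); W=cloud(c); o=st(); h=cv2.cvtColor(c['image'],cv2.COLOR_RGB2HSV)
y=o['eef_rot'][2]; ax=np.array([np.cos(y),np.sin(y)]); ay=np.array([np.sin(y),-np.cos(y)])
def rel(P): d=P[:,:2]-o['ee_pos'][:2]; return np.c_[d@ax,d@ay]*1e3
def pr(n,m):
    P=W[m];P=P[(P[:,2]>.1)]; r=rel(P); print(n,len(P),'x',np.round(np.percentile(r[:,0],[2,50,98]),1),'y',np.round(np.percentile(r[:,1],[2,50,98]),1),'z',np.round(np.percentile(P[:,2],[2,50,98]),4))
H,S,V=h[...,0],h[...,1],h[...,2]
om=np.zeros(H.shape,bool); om[225:295,300:340]=1; om&=(H>3)&(H<22)&(S>130)
pr('tab top',om&(W[...,2]>.303)); pr('tab side',om&(W[...,2]>.275)&(W[...,2]<.3)); pr('crown',om&(W[...,2]<.265))
for n,v0,v1 in(('pinA',68,98),('pinB',112,140)):
    m=np.zeros(H.shape,bool); m[v0:v1,520:565]=1; m&=(H>22)&(H<34)&(S>120); pr(n,m&(W[...,2]>.163))
m=np.zeros(H.shape,bool); m[98:112,520:560]=1; pr('floor',m&(H>22)&(H<34)&(S>120))
m=np.zeros(H.shape,bool); m[150:200,505:540]=1; pr('bar',m&(W[...,2]>.14))
m=np.zeros(H.shape,bool); m[40:70,520:560]=1; pr('barend',m&(W[...,2]>.14))
```

```text
t 4.9 p [0.4261 0.0984 0.2734] yaw 1.6808 F [ 0.33  0.29 -2.38] w 0.0102 g 12.0
tab top 403 x [-10.7  -2.9   2.2] y [-4.1  0.2  5.9] z [0.3035 0.3066 0.3084]
tab side 378 x [0.5 1.8 2.4] y [-4.   0.7  5.5] z [0.2756 0.2883 0.2995]
crown 63 x [-78.7   1.7   3.1] y [-8.8  0.6 10.7] z [0.1685 0.2629 0.2647]
pinA 156 x [85.9 91.2 95.8] y [177.8 182.6 187.4] z [0.1632 0.1667 0.1688]
pinB 132 x [55.2 59.3 63.5] y [178.1 182.5 187.8] z [0.1631 0.1657 0.1673]
floor 143 x [70.2 74.3 79.3] y [178.2 182.7 187.6] z [0.1533 0.1549 0.1564]
bar 737 x [-7.9 15.3 36.2] y [178.7 180.6 187.1] z [0.1405 0.1489 0.1511]
barend 566 x [104.  115.2 126.1] y [178.2 179.5 186.4] z [0.1406 0.1523 0.1547]
```

Request:
apply_moves(
  plan=[8, 10, 0, 0, 8, 19, 0, 0, 8, 19, 0, 0, 8, 19, 0, 0, 8, 19, 0, 0, 8, 19, 0, 0, 8, 19, 0, 0, 8, 19, 0, 0, 8, 19, 0, 0, 8, 14, 0, 0, 0, 6, 0, 0, 0, 0, 0, 0, 0, 0, 0, 0, 0, 0, 5, 0, 0, 0, 10, 0, 0, 0, 10, 0, 0, 0, 5, 0, 0, 0, 0, 0],
)

```text
time_s: 6.7
ee_pos: [0.5979, 0.1977, 0.2423]
eef_rot: [-3.14, 0.0, 1.681]
force: [-0.0, 0.3, -2.2]
grip_width: 0.01
grip_force: 12.0
```

Run:
```python
from h import *
c=grab('wrist','w3'); o=st(); W=cloud(c); h=cv2.cvtColor(c['image'],cv2.COLOR_RGB2HSV)
y=o['eef_rot'][2]; ax=np.array([np.cos(y),np.sin(y)]); ay=np.array([np.sin(y),-np.cos(y)])
d=W[...,:2]-o['ee_pos'][:2]; rx=d@ax*1e3; ry=d@ay*1e3; z=W[...,2]
H,S=h[...,0],h[...,1]
m=(H>22)&(H<34)&(S>120)&(z>.13)&(z<.19)&(abs(rx)<60)&(abs(ry)<30)
for lo,hi in((-60,-8),(-8,8),(8,60)):
    k=m&(rx>lo)&(rx<hi)&(z>.163 if lo!=-8 else z>.1)
    if k.sum()>5: print(lo,k.sum(),np.round(np.percentile(rx[k],[2,50,98]),1),np.round(np.percentile(ry[k],[2,50,98]),1),np.round(np.percentile(z[k],[2,98]),4))
cv2.imwrite('pics/w3c.png',cv2.resize(c['image'][100:320,200:440,::-1],None,fx=2.5,fy=2.5))
```

```text
t 6.75 p [0.5981 0.1978 0.2431] yaw 1.6808 F [-0.41  0.23 -1.58] w 0.0099 g 12.0
-60 70 [-19.7 -18.1 -16. ] [-3.8  1.   5.7] [0.1633 0.1667]
-8 100 [-7.9 -4.4  7.6] [-3.1  1.   5.8] [0.1535 0.1664]
8 148 [ 8.4 12.6 16.4] [-3.6  1.   5.6] [0.1636 0.1682]
```

View pics/w3c.png

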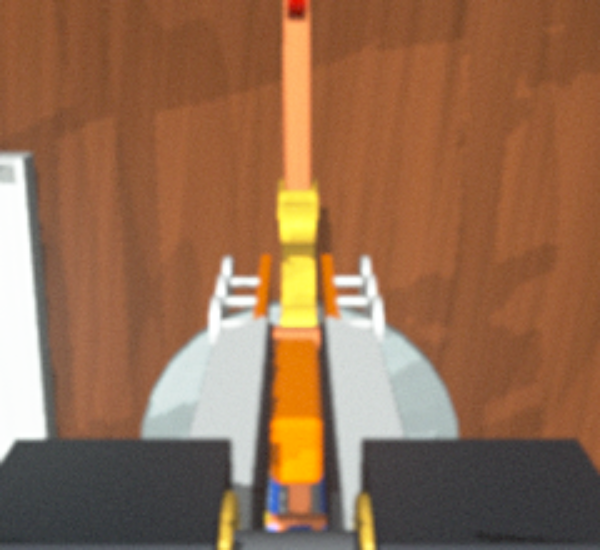

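The saddle is centred between the legs: the bar is at crop x≈298, midway between legs at 265 and 330. It needs a 1 mm trim, then down to just above the floor.

Request:
apply_moves(
  plan=[1, 0.5, 10, 0, 0, 0, 18, 0, 0, 0, 18, 0, 0, 0, 12, 0, 0, 0, 7, 0, 0, 0, 4, 0, 0, 0, 2, 0, 0, 0, 0, 0, 0, 0, 0, 0],
)

```text
time_s: 7.65
ee_pos: [0.5988, 0.199, 0.173]
eef_rot: [3.141, -0.0, 1.681]
force: [0.8, 0.1, -3.0]
grip_width: 0.0101
grip_force: 12.0
```

Request:
apply_moves(
  plan=[0, 0, 1, 0, 0, 0, 1, 0, 0, 0, 1, 0, 0, 0, 1, 0, 0, 0, 1, 0, 0, 0, 1, 0, 0, 0, 1, 0, 0, 0, 1, 0, 0, 0, 0, 0],
  squeeze=6,
)

```text
time_s: 8.55
ee_pos: [0.5986, 0.1989, 0.1643]
eef_rot: [-3.141, 0.0, 1.681]
force: [-0.4, 0.5, -2.3]
grip_width: 0.0103
grip_force: 6.0
```

```bash
cat >> h.py <<'E'
def tilt(tag):
    """bar tilt from red end caps and bar top in the scene+top cameras"""
    r=[]
    for n in ['top']:
        c=grab(n,tag+n); W=cloud(c); P=W.reshape(-1,3); h=cv2.cvtColor(c['image'],cv2.COLOR_RGB2HSV).reshape(-1,3)
        s=(P[:,:2]-[.6135,.0458])@X; nn=(P[:,:2]-[.6135,.0458])@YY
        red=((h[:,0]<6)|(h[:,0]>174))&(h[:,1]>150)&(abs(nn)<.012)&(abs(s)>.19)&(P[:,2]>.05)
        bar=(abs(nn)<.004)&(abs(s)>.06)&(abs(s)<.22)&(P[:,2]>.05)&(h[:,0]<14)
        if bar.sum()>30:
            a=np.polyfit(s[bar],P[bar,2],1)
            for _ in range(4):
                k=abs(np.polyval(a,s[bar])-P[bar,2])<.004; a=np.polyfit(s[bar][k],P[bar,2][k],1)
            print('bar fit deg %.2f n %d z0 %.4f'%(np.degrees(np.arctan(a[0])),k.sum(),a[1]))
        L=P[red&(s>0)];R=P[red&(s<0)]
        if len(L)and len(R): l,q=np.median(L,0),np.median(R,0); print('caps deg %.2f'%np.degrees(np.arctan2(l[2]-q[2],np.hypot(*(l-q)[:2]))),l,q)
E
python3 - <<'E'
from h import *
st(); tilt('a'); st()
E
```

```text
t 8.55 p [0.5986 0.1989 0.1643] yaw 1.6808 F [-0.39  0.47 -2.33] w 0.0103 g 6.0
bar fit deg 5.63 n 53 z0 0.1552
t 8.6 p [0.5986 0.1989 0.1644] yaw 1.6808 F [ 0.31  0.06 -3.18] w 0.0099 g 6.0
```

Request:
apply_moves(
  plan=[0.1, 0, 1.2, 0, 0.1, 0, 1.5, 0, 0.1, 0, 1.5, 0, 0.1, 0, 1.5, 0, 0.1, 0, 1.5, 0, 0.1, 0, 1.5, 0, 0.1, 0, 1.5, 0, 0.1, 0, 1.5, 0, 0.1, 0, 1.5, 0, 0.1, 0, 1.2, 0, 0, 0, 0.5, 0, 0, 0, 0, 0],
  squeeze=4,
)

```text
time_s: 9.8
ee_pos: [0.5985, 0.1999, 0.1495]
eef_rot: [3.142, 0.0, 1.681]
force: [-0.1, -1.4, -0.7]
grip_width: 0.0103
grip_force: 4.0
```

Run:
```python
from h import *
st(); c=grab('scene','s2'); st()
c=grab('wrist','w4');st()
a=cv2.resize(c['image'][100:320,200:440,::-1],(400,367))
s=load('s2')['image'][130:260,300:440,::-1]; b=cv2.resize(s,(395,367),interpolation=cv2.INTER_CUBIC)
cv2.imwrite('pics/c4.png',np.hstack([a,b]))
```

```text
t 9.8 p [0.5985 0.1999 0.1495] yaw 1.6807 F [-0.06 -1.43 -0.68] w 0.0103 g 4.0
t 9.85 p [0.5986 0.1999 0.1496] yaw 1.6807 F [ 0.37 -2.09 -0.62] w 0.0099 g 4.0
t 9.9 p [0.5985 0.1999 0.1496] yaw 1.6808 F [ 0.06 -0.89 -0.57] w 0.01 g 4.0
```

View pics/c4.png

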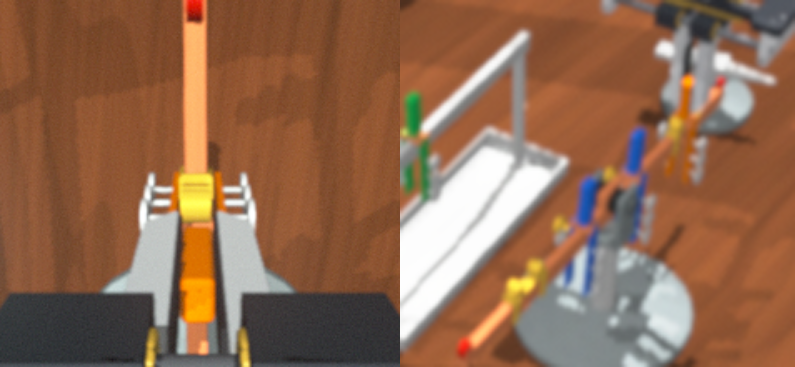

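The left wrist crop shows the crown between the pins (the outer pin at (197,195) hides its front). The scene crop shows the left arm now dipping and the force is mostly transferred. I'll keep easing down.

Request:
apply_moves(
  plan=[-0.3, 0, 1.2, 0, -0.3, 0, 1.2, 0, -0.3, 0, 1.2, 0, -0.3, 0, 1.2, 0, 0, 0, 1, 0, 0, 0, 1, 0, 0, 0, 0.5, 0, 0, 0, 0, 0],
  squeeze=3,
)

```text
time_s: 10.7
ee_pos: [0.5986, 0.1987, 0.1422]
eef_rot: [-3.141, 0.0, 1.681]
force: [0.5, 0.9, -1.2]
grip_width: 0.01
grip_force: 3.0
```

Run:
```python
from h import *
o=st(); c=grab('wrist','w5'); W=cloud(c); h=cv2.cvtColor(c['image'],cv2.COLOR_RGB2HSV)
y=o['eef_rot'][2]; ax=np.array([np.cos(y),np.sin(y)]); ay=np.array([np.sin(y),-np.cos(y)])
def ana(c):
    W=cloud(c); h=cv2.cvtColor(c['image'],cv2.COLOR_RGB2HSV)
    d=W[...,:2]-o['ee_pos'][:2]; rx=d@ax*1e3; ry=d@ay*1e3; z=W[...,2]; H,S=h[...,0],h[...,1]
    m=(abs(ry-1)<3)&(rx>25)&(rx<80)&(z>.05)
    a=np.polyfit(rx[m],z[m]*1e3,1); print('bar ahead deg',np.degrees(np.arctan(a[0])),'z at 0',a[1],m.sum())
    m=(H>22)&(H<34)&(S>120)&(z>.08)&(z<.19)&(abs(ry)<12)&(rx>2)&(rx<30); print('pin',np.round(np.percentile(rx[m],[2,50,98]),1),z[m].max())
    m=(H>3)&(H<20)&(S>130)&(abs(ry)<6)&(rx>-20)&(rx<12)&(z>o['ee_pos'][2]-.005)
    zz=np.round(z[m]*1e3-1e3*o['ee_pos'][2])
    for lo in range(-5,40,5):
        k=(zz>=lo)&(zz<lo+5)
        if k.sum()>3: print(lo,k.sum(),np.round(np.percentile(rx[m][k],[5,95]),1))
ana(c); st()
```

```text
t 10.7 p [0.5986 0.1987 0.1422] yaw 1.6807 F [ 0.52  0.91 -1.18] w 0.01 g 3.0
bar ahead deg -71.13275896480266 z at 0 299.24245410049787 1697
pin [ 7.2 13.8 17.5] 0.1382493928165981
-5 56 [0. 2.]
0 55 [0.3 2.2]
5 73 [0.8 8.2]
10 100 [0.3 6.4]
15 78 [0.4 2.2]
20 81 [0.8 2.2]
25 106 [0.8 4.8]
30 545 [-10.5   1.9]
35 30 [-8.8  0.5]
t 10.75 p [0.5986 0.1987 0.1423] yaw 1.6808 F [ 0.08 -1.08  0.38] w 0.0098 g 3.0
```

Request:
apply_moves(
  plan=[0, 0, 1, 0, 0, 0, 1, 0, 0, 0, 1, 0, 0, 0, 1, 0, 0, 0, 1, 0, 0, 0, 1, 0, 0, 0, 0.5, 0, 0, 0, 0, 0],
)

```text
time_s: 11.55
ee_pos: [0.5986, 0.1987, 0.1357]
eef_rot: [-3.142, 0.0, 1.681]
force: [0.6, -1.7, -0.5]
grip_width: 0.0098
grip_force: 3.0
```

```bash
cat >> h.py <<'E'
def avg(n=4):
    f=[]
    for i in range(n):
        c=camera('wrist'); f.append(monitor.get_obs()['force'])
    print('Favg',np.round(np.mean(f,0),2)); return c
def near(c,hlo=3,hhi=20,sgn=1):
    o=monitor.get_obs(); y=o['eef_rot'][2]; ax=np.array([np.cos(y),np.sin(y)]); ay=np.array([np.sin(y),-np.cos(y)])
    W=cloud(c); h=cv2.cvtColor(c['image'],cv2.COLOR_RGB2HSV)
    d=W[...,:2]-o['ee_pos'][:2]; rx=d@ax*1e3; ry=d@ay*1e3; z=W[...,2]; H,S=h[...,0],h[...,1]
    m=(H>22)&(H<34)&(S>120)&(z>.08)&(z<.22)&(abs(ry)<12)&(abs(rx)<50)
    for n,k in(('outer',m&(rx>2)),('inner',m&(rx<-8))):
        if k.sum()>5: print(n,k.sum(),np.round(np.percentile(rx[k],[2,50,98]),1),'zmax',np.percentile(z[k],98).round(4))
    m=(H>=hlo)&(H<=hhi)&(S>130)&(abs(ry)<6)&(rx>-25)&(rx<15)&(z>o['ee_pos'][2]-.005)
    zz=z[m]*1e3-1e3*o['ee_pos'][2]
    for lo in (0,15,25,30):
        k=(zz>=lo)&(zz<lo+5)
        if k.sum()>3: print('tab',lo,k.sum(),np.round(np.percentile(rx[m][k],[5,95]),1))
    print('top',np.percentile(zz,98).round(1))
E
python3 - <<'E'
from h import *
st(); near(avg())
E
```

```text
t 11.55 p [0.5986 0.1987 0.1357] yaw 1.6808 F [ 0.57 -1.7  -0.52] w 0.0098 g 3.0
Favg [-0.09 -0.83  0.01]
outer 442 [ 6.4 12.7 16.3] zmax 0.1307
tab 0 59 [-0.1  2.2]
tab 15 72 [-0.   2.1]
tab 25 100 [0.6 4.9]
tab 30 589 [-9.8  2. ]
top 41.8
```

Request:
apply_moves(
  plan=[0, 0, 0.5, 0, 0, 0, 0.5, 0, 0, 0, 0, 0, 0, 0, 0, 0],
)

```text
time_s: 12.15
ee_pos: [0.5987, 0.1987, 0.1347]
eef_rot: [3.142, -0.0, 1.681]
force: [-0.3, -0.9, -0.2]
grip_width: 0.01
grip_force: 3.0
```

Request:
apply_moves(
  plan=[0, 0, 0, 0, 0, 0, 0, 0, 0, 0, 0, 0, 0, 0, 0, 0, 0, 0, -10, 0, 0, 0, -20, 0, 0, 0, -30, 0, 0, 0, -30, 0, 0, 0, -20, 0, 0, 0, 0, 0, 0, 0, 0, 0],
  hand=-0.2,
)

```text
time_s: 13.25
ee_pos: [0.5985, 0.1987, 0.2445]
eef_rot: [3.142, -0.0, 1.681]
force: [0.5, 0.0, 0.4]
grip_width: 0.0375
grip_force: 0.0
```

Run:
```python
from h import *
st(); c=grab('wrist','w6'); s=grab('scene','s6')
a=cv2.resize(c['image'][60:320,180:460,::-1],(395,367))
b=cv2.resize(s['image'][130:260,300:440,::-1],(395,367),interpolation=cv2.INTER_CUBIC)
cv2.imwrite('pics/c6.png',np.hstack([a,b])); tilt('b'); near(c)
```

```text
t 13.25 p [0.5985 0.1987 0.2445] yaw 1.6808 F [0.48 0.05 0.39] w 0.0375 g 0.0
bar fit deg -4.13 n 47 z0 0.1601
outer 306 [ 2.5  9.1 16.7] zmax 0.1673
inner 183 [-33.6 -22.8  -8.4] zmax 0.1362Traceback (most recent call last):
  File "<stdin>", line 5, in <module>
  File "h.py", line 50, in near
    print('top',np.percentile(zz,98).round(1))
                ~~~~~~~~~~~~~^^^^^^^
    return _quantile_unchecked(
        a, q, axis, out, overwrite_input, method, keepdims, weights)
    return _ureduce(a,
                    func=_quantile_ureduce_func,
    ...<5 lines>...
                    overwrite_input=overwrite_input,
                    method=method)
    r = func(a, **kwargs)
    result = _quantile(arr,
                       quantiles=q,
    ...<2 lines>...
                       out=out,
                       weights=wgt)
    slices_having_nans = np.isnan(arr[-1, ...])
                                  ~~~^^^^^^^^^
IndexError: index -1 is out of bounds for axis 0 with size 0
```

View pics/c6.png

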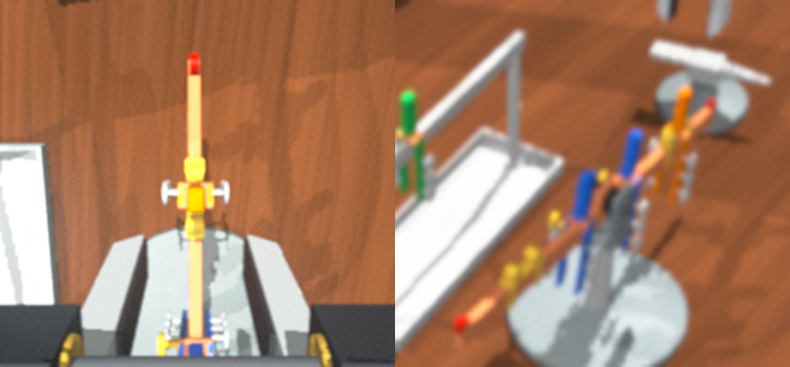

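Orange is hanging in the left saddle (wrist crop (195,200)) with its crown between the pins, and the bar dips moderately to the left. Next is green.

Request:
apply_moves(
  plan=[-8, -8, -10, 0, -19, -18, -10, 0, -19, -19, 0, 0, -19, -18, 0, 0, -19, -19, 0, 0, -19, -18, 0, 0, -19, -19, 0, 0, -19, -18, 0, 0, -19, -18, 0, 0, -18, -17, 0, 0, -11, -10, 0, 0, 0, 0, 0, 0, 0, 0, 0, 0, 0, 0, 0, 0],
  hand=0,
)

```text
time_s: 14.8
ee_pos: [0.4388, -0.0086, 0.2647]
eef_rot: [-3.141, -0.0, 1.681]
force: [0.3, -0.2, -0.6]
grip_width: 0.0473
grip_force: 0.0
```

Run:
```python
from h import *
c=grab('wrist','w7'); o=st(); W=cloud(c); z=W[...,2]; h=cv2.cvtColor(c['image'],cv2.COLOR_RGB2HSV);H,S=h[...,0],h[...,1]
y=o['eef_rot'][2]; ax=np.array([np.cos(y),np.sin(y)]); ay=np.array([np.sin(y),-np.cos(y)])
d=W[...,:2]-o['ee_pos'][:2]; rx=d@ax*1e3; ry=d@ay*1e3
def pr(n,k): 
    if k.sum()>4: print(n,k.sum(),'x',np.round(np.percentile(rx[k],[2,50,98]),1),'y',np.round(np.percentile(ry[k],[2,50,98]),1),'z',np.round(np.percentile(z[k],[2,50,98]),4))
g=(H>45)&(H<80)&(S>120)&(abs(rx)<50)&(abs(ry)<20)
pr('top',g&(z>.209)&(z<.23)); pr('side',g&(z>.175)&(z<.205))
s=(H>22)&(H<34)&(S>120)&(z>.14)&(z<.23)&(ry>120)&(rx<0); pr('Rsaddle',s)
s=(H>22)&(H<34)&(S>120)&(z>.09)&(z<.23)&(ry>150)&(rx>0); pr('Lsaddle',s)
k=(ry>150)&(ry<190)&(z>.1)&(H<20)&(S>100)&(abs(rx)<200)
v=np.argwhere(k)
if k.sum()>50:
    a=np.polyfit(rx[k],z[k]*1e3,1); print('tilt',np.degrees(np.arctan(a[0])),k.sum())
tilt('c')
k=(z>.1);print('px Rsaddle',[ (np.argwhere(s).min(0),np.argwhere(s).max(0)) if s.any() else 0])
```

```text
t 14.85 p [ 0.4388 -0.0086  0.2646] yaw 1.6815 F [ 0.73 -0.11 -0.81] w 0.0468 g 0.0
top 231 x [-6.8 -0.5  5.5] y [-2.9  1.3  5.6] z [0.2103 0.2122 0.2136]
side 98 x [4.9 5.6 5.9] y [-2.4  1.3  4.5] z [0.177  0.1915 0.204 ]
Rsaddle 228 x [-85.6 -78.2  -4. ] y [157.3 179.5 188. ] z [0.1467 0.1722 0.1868]
Lsaddle 193 x [ 73.5 152.6 159.7] y [156.9 175.7 184.6] z [0.1062 0.129  0.1364]
tilt -11.603158069805776 5167
bar fit deg -9.76 n 35 z0 0.1438
caps deg -11.67 [0.5903632  0.27047127 0.10605991] [ 0.64120744 -0.17987957  0.19966193]
px Rsaddle [(array([  0, 492]), array([110, 542]))]
```

Green's tab is 0.8 mm off in x and 1.3 mm in y, and the bar is steady at −11.6°.

Request:
apply_moves(
  plan=[-0.8, 1.3, 6, 0, 0, 0, 18, 0, 0, 0, 20, 0, 0, 0, 18, 0, 0, 0, 12, 0, 0, 0, 8, 0, 0, 0, 4, 0, 0, 0, 0, 0],
)

```text
time_s: 15.7
ee_pos: [0.4399, -0.0097, 0.1787]
eef_rot: [-3.141, -0.0, 1.681]
force: [-0.2, -0.0, 0.3]
grip_width: 0.0471
grip_force: 0.0
```

Request:
apply_moves(
  plan=[0, 0, 0, 0, 0, 0, 0, 0, 0, 0, 0, 0, 0, 0, 0, 0, 0, 0, 0, 0, 0, 0, -5, 0, 0, 0, -15, 0, 0, 0, -20, 0, 0, 0, -25, 0, 0, 0, -25, 0, 0, 0, -20, 0, 0, 0, -15, 0, 0, 0, -5, 0, 0, 0, 0, 0, 0, 0, 0, 0],
  hand=-1,
  squeeze=12,
)

```text
time_s: 17.2
ee_pos: [0.4396, -0.0097, 0.3079]
eef_rot: [-3.14, -0.0, 1.681]
force: [-0.3, 0.3, -2.0]
grip_width: 0.01
grip_force: 12.0
```

Run:
```python
from h import *
st(); avg(8)
```

```text
t 17.2 p [ 0.4396 -0.0097  0.3079] yaw 1.6808 F [-0.33  0.26 -2.02] w 0.01 g 12.0
Favg [ 0.1  -0.02 -2.03]
```

Green weighs about 2.0 N and orange about 2.3 N. Next: over the right saddle, which is raised.

Request:
apply_moves(
  plan=[-5, 10, 0, 0, -11, 19, 0, 0, -11, 20, 0, 0, -11, 20, 0, 0, -11, 20, 0, 0, -11, 20, 0, 0, -11, 20, 0, 0, -11, 20, 0, 0, -11, 18, 0, 0, -8, 10, 0, 0, 0, 4, 0, 0, 0, 0, 0, 0, 0, 0, 0, 0, 0, 0, 0, 0],
)

```text
time_s: 19.0
ee_pos: [0.6306, -0.09, 0.3091]
eef_rot: [3.141, 0.0, 1.681]
force: [-1.1, 0.2, -1.8]
grip_width: 0.0098
grip_force: 12.0
```

```bash
cat >> h.py <<'E'
def near2(c):
    o=st(); y=o['eef_rot'][2]; ax=np.array([np.cos(y),np.sin(y)]); ay=np.array([np.sin(y),-np.cos(y)])
    W=cloud(c); h=cv2.cvtColor(c['image'],cv2.COLOR_RGB2HSV); H,S=h[...,0],h[...,1]
    d=W[...,:2]-o['ee_pos'][:2]; rx=d@ax*1e3; ry=d@ay*1e3; z=W[...,2]
    b=(H>22)&(H<34)&(S>110)&(z>.09)&(z<.23)&(abs(ry)<14)&(abs(rx)<45)
    for a in range(-42,42,4):
        k=b&(rx>=a)&(rx<a+4)
        if k.sum()>3: print(a,k.sum(),'zmax %.4f'%np.percentile(z[k],95),'y',np.round(np.percentile(ry[k],[3,97]),1))
    g=(H>45)&(H<80)&(S>120)&(abs(rx)<25)&(abs(ry)<9)&(z>o['ee_pos'][2])
    if g.sum(): 
        t=g&(z>o['ee_pos'][2]+.029); s=g&(z<o['ee_pos'][2]+.027)
        for n,k in(('top',t),('side',s)):
            if k.sum()>3: print(n,k.sum(),np.round(np.percentile(rx[k],[2,98]),1),np.round(np.percentile(ry[k],[2,98]),1),'z-tcp',np.round(1e3*(np.percentile(z[k],[2,98])-o['ee_pos'][2]),1))
E
python3 - <<'E'
from h import *
near2(grab('wrist','w8'));tilt('d')
E
```

```text
t 19.05 p [ 0.6306 -0.09    0.3092] yaw 1.6811 F [ 0.48 -0.59 -1.6 ] w 0.0096 g 12.0
-26 21 zmax 0.1879 y [-3.2  8. ]
-22 37 zmax 0.1925 y [-3.2  8. ]
-18 46 zmax 0.1939 y [-2.1  6.9]
-14 68 zmax 0.1936 y [-2.1  6.8]
-10 66 zmax 0.1904 y [-2.2  6.2]
-6 45 zmax 0.1796 y [-2.2  7.1]
-2 52 zmax 0.1793 y [-2.2  7.1]
2 44 zmax 0.1782 y [-2.2  7.1]
6 14 zmax 0.1951 y [-5.3  5.2]
10 10 zmax 0.1866 y [-3.   4.2]
14 53 zmax 0.1876 y [-2.5  7.4]
18 63 zmax 0.1870 y [-3.1  6.9]
22 53 zmax 0.1807 y [-2.6  7. ]
top 628 [-6.1  6.9] [-4.1  5.8] z-tcp [29.6 34.8]
side 370 [5.5 7.2] [-3.9  5.3] z-tcp [ 0.9 26.7]
bar fit deg -30.81 n 11 z0 0.2092
```

Request:
apply_moves(
  plan=[-1, 1.8, 10, 0, 0, 0, 22, 0, 0, 0, 24, 0, 0, 0, 20, 0, 0, 0, 15, 0, 0, 0, 8, 0, 0, 0, 3, 0, 0, 0, 0, 0, 0, 0, 0, 0],
)

```text
time_s: 20.0
ee_pos: [0.633, -0.0911, 0.2076]
eef_rot: [3.14, 0.0, 1.681]
force: [-0.3, -0.9, -2.4]
grip_width: 0.0099
grip_force: 12.0
```

Run:
```python
from h import *
near2(grab('wrist','w9'))
```

```text
t 20.05 p [ 0.633  -0.0911  0.2076] yaw 1.6808 F [ 0.29 -0.02 -2.52] w 0.0097 g 12.0
-42 6 zmax 0.1840 y [-1.3  3.5]
-2 9 zmax 0.1581 y [-7.1 -7. ]
2 88 zmax 0.1784 y [-7.3  4.5]
6 40 zmax 0.1996 y [-8.1  9.4]
10 4 zmax 0.1854 y [-1.1  1.2]
14 52 zmax 0.1877 y [-4.8  3.7]
18 134 zmax 0.1871 y [-5.7  5.1]
22 180 zmax 0.1847 y [-5.1  4.5]
top 617 [-6.1  6.8] [-4.1  5.7] z-tcp [29.9 34.6]
side 368 [5.3 7.2] [-3.9  5.3] z-tcp [ 0.6 26.5]
```

Request:
apply_moves(
  plan=[0, -0.7, 3, 0, 0, 0, 3, 0, 0, 0, 3, 0, 0, 0, 2, 0, 0, 0, 1.5, 0, 0, 0, 1, 0, -0.1, 0, 1, 0, -0.1, 0, 1, 0, -0.1, 0, 1, 0, -0.1, 0, 1, 0, -0.1, 0, 1, 0, -0.1, 0, 1, 0, -0.1, 0, 1, 0, -0.1, 0, 1, 0, 0, 0, 0, 0],
  squeeze=6,
)

```text
time_s: 21.55
ee_pos: [0.6321, -0.092, 0.1851]
eef_rot: [-3.141, -0.0, 1.681]
force: [-0.8, 0.3, -0.5]
grip_width: 0.0099
grip_force: 6.0
```

Run:
```python
from h import *
near2(avg(4)); tilt('e')
```

```text
Favg [-0.17  0.34 -1.64]
t 21.75 p [ 0.6321 -0.0919  0.1853] yaw 1.6809 F [-0.51  0.7  -1.46] w 0.0098 g 6.0
-34 7 zmax 0.1718 y [-1.8  4.8]
-2 6 zmax 0.1357 y [-7.1 -7.1]
2 9 zmax 0.1127 y [-7.3  9.2]
6 16 zmax 0.1798 y [-8.6  9.9]
14 94 zmax 0.1805 y [-4.   5.2]
18 169 zmax 0.1797 y [-4.7  6.6]
22 160 zmax 0.1749 y [-4.2  5.9]
top 613 [-6.2  6.8] [-4.   5.8] z-tcp [29.8 34.5]
side 364 [5.3 7.2] [-3.9  5.2] z-tcp [ 0.7 26.5]
bar fit deg -16.15 n 12 z0 0.1708
caps deg -8.04 [0.58865823 0.27371438 0.11852351] [ 0.64096235 -0.18802752  0.18420401]
```

Request:
apply_moves(
  plan=[0, 0, 1, 0, 0, 0, 1.3, 0, 0, 0, 1.3, 0, 0, 0, 1.3, 0, 0, 0, 1.3, 0, 0, 0, 1.3, 0, 0, 0, 1.3, 0, -0.1, 0, 1.3, 0, -0.1, 0, 1.3, 0, -0.1, 0, 1.3, 0, -0.1, 0, 1.3, 0, -0.1, 0, 1.3, 0, 0, 0, 1, 0, 0, 0, 1, 0, 0, 0, 0, 0],
  squeeze=5,
)

```text
time_s: 23.3
ee_pos: [0.6322, -0.0925, 0.1678]
eef_rot: [-3.142, 0.0, 1.681]
force: [0.3, -1.4, -0.1]
grip_width: 0.0101
grip_force: 5.0
```

Run:
```python
from h import *
near2(avg(4)); tilt('f')
```

```text
Favg [ 0.41 -0.38 -0.57]
t 23.5 p [ 0.6322 -0.0924  0.168 ] yaw 1.6808 F [ 0.65 -0.44  0.01] w 0.0099 g 5.0
-38 6 zmax 0.1516 y [0.  4.9]
-2 10 zmax 0.1190 y [-7.1  9. ]
2 11 zmax 0.1475 y [-7.1  8.9]
6 15 zmax 0.1633 y [-8.6  9.8]
10 19 zmax 0.1651 y [-3.3  4.5]
14 134 zmax 0.1659 y [-3.8  5.7]
18 179 zmax 0.1642 y [-4.4  6.3]
22 101 zmax 0.1592 y [-4.6  5.9]
top 627 [-6.2  6.8] [-4.1  5.8] z-tcp [29.9 34.8]
side 370 [5.3 7.1] [-3.9  5.3] z-tcp [ 1.1 26.4]
bar fit deg -1.76 n 33 z0 0.1467
caps deg -1.67 [0.58897468 0.27531774 0.14657059] [ 0.64223812 -0.18909072  0.16019601]
```

Request:
apply_moves(
  plan=[0, 0, 1, 0, 0, 0, 1, 0, 0, 0, 1, 0, 0, 0, 1, 0, 0, 0, 1, 0, 0, 0, 0, 0, 0, 0, 0, 0],
  squeeze=3,
)

```text
time_s: 24.25
ee_pos: [0.6322, -0.0925, 0.163]
eef_rot: [-3.142, 0.0, 1.681]
force: [0.3, -1.4, 0.5]
grip_width: 0.0099
grip_force: 3.0
```

Run:
```python
from h import *
near2(avg(6)); tilt('g')
```

```text
Favg [ 0.07 -1.05 -0.19]
t 24.55 p [ 0.6322 -0.0925  0.163 ] yaw 1.6808 F [ 0.92 -0.96 -0.23] w 0.01 g 3.0
-38 5 zmax 0.1459 y [-2.2  4.9]
-2 4 zmax 0.1136 y [-7.1 -7. ]
6 14 zmax 0.1587 y [-8.6  9.9]
10 26 zmax 0.1611 y [-3.3  4.6]
14 140 zmax 0.1617 y [-3.8  5.6]
18 171 zmax 0.1599 y [-4.6  6.4]
22 92 zmax 0.1497 y [-4.2  6.1]
top 618 [-6.2  6.8] [-4.1  5.8] z-tcp [29.8 34.5]
side 373 [5.4 7.2] [-4.1  5.3] z-tcp [ 0.8 26.7]
bar fit deg -20.30 n 15 z0 0.2087
caps deg 0.38 [0.58792171 0.27607637 0.15477092] [ 0.64098004 -0.18851096  0.15164199]
```

Request:
apply_moves(
  plan=[-0.4, 0, 0.5, 0, -0.4, 0, 0.5, 0, 0, 0, 0, 0],
)

```text
time_s: 24.9
ee_pos: [0.6323, -0.093, 0.1618]
eef_rot: [-3.141, -0.0, 1.681]
force: [-0.3, 1.1, -0.7]
grip_width: 0.0098
grip_force: 3.0
```

Request:
apply_moves(
  plan=[0, 0, 0, 0, 0, 0, 0, 0, 0, 0, 0, 0, 0, 0, 0, 0, 0, 0, -10, 0, 0, 0, -20, 0, 0, 0, -30, 0, 0, 0, -30, 0, 0, 0, -10, 0, 0, 0, 0, 0, 0, 0, 0, 0, 0, 0, 0, 0, 0, 0, 0, 0],
  hand=-0.2,
)

```text
time_s: 26.2
ee_pos: [0.632, -0.0932, 0.2607]
eef_rot: [-3.14, -0.001, 1.681]
force: [-0.3, 0.0, 0.0]
grip_width: 0.0376
grip_force: 0.0
```

Run:
```python
from h import *
near2(grab('wrist','w10')); tilt('h')
for i in range(5): tilt('i')
```

```text
t 26.25 p [ 0.6321 -0.0932  0.261 ] yaw 1.6808 F [-0.37 -0.79  0.28] w 0.0378 g 0.0
-22 11 zmax 0.1583 y [-2.9  6.1]
-6 8 zmax 0.1507 y [-4.1 11.5]
-2 5 zmax 0.1500 y [-4.9  9.9]
2 16 zmax 0.1871 y [-6.8  9.9]
6 14 zmax 0.1711 y [-7.3  8.3]
10 18 zmax 0.1590 y [-3.   4.5]
14 50 zmax 0.1593 y [-3.9  5.3]
18 73 zmax 0.1583 y [-4.   5.4]
22 71 zmax 0.1528 y [-4.1  5.5]
bar fit deg -22.17 n 7 z0 0.2120
bar fit deg -37.91 n 5 z0 0.2673
bar fit deg -18.18 n 6 z0 0.1985
bar fit deg -17.80 n 8 z0 0.1980
bar fit deg 39.01 n 7 z0 -0.0065
bar fit deg -29.13 n 3 z0 0.2348
```

Request:
apply_moves(
  plan=[0, -15, 0, 0, 0, -30, 0, 0, 0, -35, 0, 0, 0, -35, 0, 0, 0, -30, 0, 0, 0, -15, 0, 0, 0, 0, 0, 0],
)

```text
time_s: 27.25
ee_pos: [0.4723, -0.111, 0.2627]
eef_rot: [3.14, 0.001, 1.68]
force: [0.5, 0.2, 0.0]
grip_width: 0.0373
grip_force: 0.0
```

Run:
```python
from h import *
for i in range(8): tilt('j%d'%i)
c=load('j7top') ; c=grab('scene','s8'); st()
t=load('j7top')['image'][140:190,210:400,::-1]
a=cv2.resize(t,(798,210),interpolation=cv2.INTER_CUBIC); b=cv2.resize(c['image'][120:265,290:440,::-1],(400,387),interpolation=cv2.INTER_CUBIC)
w=grab('wrist','w11')['image'][:,:,::-1]; b=np.hstack([b,cv2.resize(w[0:310],(398,387))]);cv2.imwrite('pics/c8.png',np.vstack([a,b]))
```

```text
bar fit deg 2.26 n 76 z0 0.1450
caps deg 1.52 [0.58948858 0.27464727 0.15888888] [ 0.64233655 -0.18291955  0.14669551]
bar fit deg 2.23 n 75 z0 0.1453
caps deg 1.55 [0.58989932 0.27371967 0.15889935] [ 0.64206632 -0.18278389  0.14644089]
bar fit deg 2.37 n 78 z0 0.1461
caps deg 1.52 [0.58904198 0.27416913 0.15813935] [ 0.64212827 -0.1829467   0.14594446]
bar fit deg 2.83 n 73 z0 0.1443
caps deg 1.59 [0.58978454 0.27447628 0.15844918] [ 0.64248531 -0.18313832  0.14562961]
bar fit deg 2.71 n 70 z0 0.1440
caps deg 1.65 [0.58931988 0.27435463 0.16005924] [ 0.64192363 -0.18304269  0.14679905]
bar fit deg 2.49 n 75 z0 0.1457
caps deg 1.46 [0.58979389 0.2736856  0.15876776] [ 0.64189344 -0.18270109  0.14709705]
bar fit deg 2.70 n 72 z0 0.1445
caps deg 1.27 [0.58995266 0.27440301 0.15795034] [ 0.64186621 -0.18289487  0.14776068]
bar fit deg 2.54 n 68 z0 0.1446
caps deg 1.43 [0.58969585 0.2739566  0.15959206] [ 0.64190139 -0.18280097  0.14809861]
t 27.7 p [ 0.4735 -0.1107  0.2617] yaw 1.681 F [-0.05  0.2  -0.18] w 0.0377 g 0.0
```

Run:
```python
from h import *
def fit(c,org,lo,hi,half):
    W=cloud(c);P=W.reshape(-1,3);P=P[(P[:,2]>lo)&(P[:,2]<hi)]
    s=(P[:,:2]-org)@X;n=(P[:,:2]-org)@YY
    k=(abs(n)<.02)&(abs(s)<half); 
    # upper envelope per 5 mm bin -> robust line
    S,Z=[],[]
    for a in np.arange(-half,half,.006):
        j=k&(s>=a)&(s<a+.006)
        if j.sum()>4: S.append(a+.003);Z.append(np.percentile(P[j,2],85))
    S,Z=np.array(S),np.array(Z);keep=np.ones(len(S),bool)
    for _ in range(8):
        a=np.polyfit(S[keep],Z[keep],1); r=Z-np.polyval(a,S); keep=abs(r-np.median(r[keep]))<.003
    return round(np.degrees(np.arctan(a[0])),2),int(keep.sum()),round(a[1],4)
for t in ['top0']+['j%dtop'%i for i in range(8)]:
    c=load(t); print(t,'rail',fit(c,[.4345,.0344],.155,.172,.14),'bar',fit(c,[.6135,.0458],.12,.18,.24))
```

```text
top0 rail (np.float64(-0.25), 40, np.float64(0.1665)) bar (np.float64(1.95), 49, np.float64(0.149))
j0top rail (np.float64(-0.18), 40, np.float64(0.1668)) bar (np.float64(1.28), 47, np.float64(0.1486))
j1top rail (np.float64(-0.11), 40, np.float64(0.1669)) bar (np.float64(1.25), 46, np.float64(0.1486))
j2top rail (np.float64(-0.1), 39, np.float64(0.1667)) bar (np.float64(1.23), 49, np.float64(0.1487))
j3top rail (np.float64(0.04), 40, np.float64(0.1664)) bar (np.float64(1.23), 47, np.float64(0.1484))
j4top rail (np.float64(0.13), 40, np.float64(0.1668)) bar (np.float64(1.15), 47, np.float64(0.1484))
j5top rail (np.float64(-0.11), 40, np.float64(0.1667)) bar (np.float64(1.13), 48, np.float64(0.1486))
j6top rail (np.float64(0.16), 40, np.float64(0.1669)) bar (np.float64(1.25), 46, np.float64(0.1485))
j7top rail (np.float64(0.04), 40, np.float64(0.1668)) bar (np.float64(1.36), 45, np.float64(0.1485))
```

View pics/c8.png

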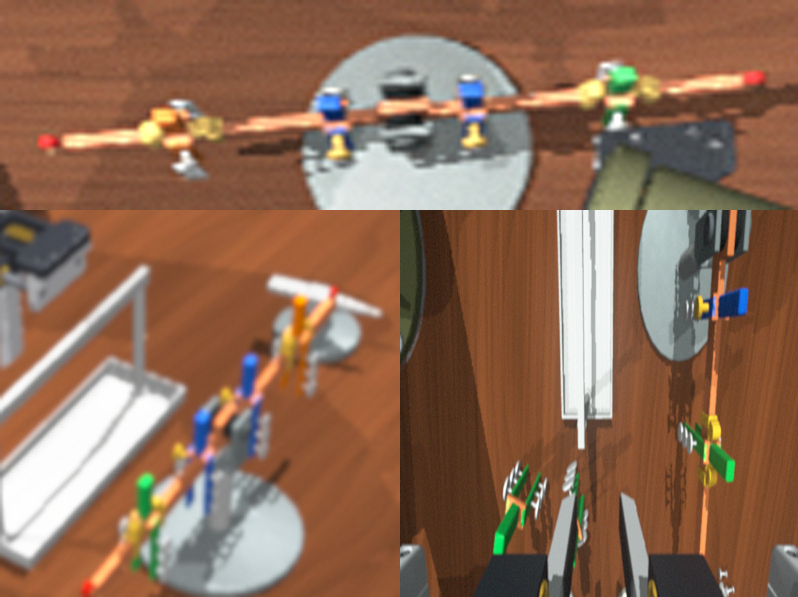

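Both jigs hang between their pins (top strip: orange at (170,130), green at (620,85)). The tilt is about +1.3°, right arm low. I'll push the right saddle inward by its outer pin by roughly 13 mm, starting outboard of it with the fingers shut.

Request:
apply_moves(
  plan=[-10, 10, 0, 0, -18, 25, 0, 0, -18, 30, 0, 0, 0, 30, 0, 0, 0, 30, 0, 0, 0, 25, 0, 0, 0, 10, 0, 0, 0, 0, 0, 0, 0, 0, 20, 0, 0, 0, 30, 0, 0, 0, 30, 0, 0, 0, 18, 0, 0, 0, 5, 0, 0, 0, 0, 0, 0, 0, 0, 0],
  hand=-1,
)

```text
time_s: 29.25
ee_pos: [0.6377, -0.1392, 0.1605]
eef_rot: [3.14, 0.001, 1.681]
force: [-0.3, -1.3, 0.2]
grip_width: 0.0007
grip_force: 0.0
```

Run:
```python
from h import *
c=grab('wrist','w12'); near2(c)
o=monitor.get_obs(); W=cloud(c);z=W[...,2]
ax,ay=X,YY; d=W[...,:2]-o['ee_pos'][:2]; rx=d@ax*1e3; ry=d@ay*1e3
k=(abs(ry)<5)&(z>.13)&(z<.23)&(rx<60)&(rx>-30)
for a in range(-20,60,4):
    j=k&(rx>=a)&(rx<a+4)
    if j.sum()>3: print(a,j.sum(),np.round(np.percentile(z[j],[5,95]),4))
```

```text
t 29.3 p [ 0.6377 -0.1391  0.1605] yaw 1.6807 F [ 0.25 -0.47 -0.35] w 0.0004 g 0.0
22 14 zmax 0.1568 y [-4.7  4.5]
26 32 zmax 0.1583 y [-4.6  5. ]
30 12 zmax 0.1590 y [-3.7  5.3]
38 10 zmax 0.1930 y [-6.7  9.4]
-8 16 [0.1837 0.1858]
-4 17 [0.183  0.1849]
0 47 [0.1417 0.2295]
4 174 [0.1416 0.2298]
8 1284 [0.143  0.2263]
12 90 [0.1414 0.1435]
16 71 [0.1418 0.1457]
20 58 [0.1455 0.1525]
24 86 [0.1468 0.1581]
28 72 [0.1569 0.159 ]
36 40 [0.1925 0.1946]
40 193 [0.193  0.1953]
44 201 [0.1932 0.1952]
48 219 [0.1918 0.1953]
52 339 [0.1483 0.1931]
56 125 [0.155 0.159]
```

Request:
apply_moves(
  plan=[0, 0, 5, 0, 0, 0, 4, 0, 4, 0, 0, 0, 4, 0, 0, 0, 2, 0, 0, 0, 1.5, 0, 0, 0, 1.5, 0, 0, 0, 1.5, 0, 0, 0, 1.5, 0, 0, 0, 1.5, 0, 0, 0, 1.5, 0, 0, 0, 1.5, 0, 0, 0, 1.5, 0, 0, 0, 1.5, 0, 0, 0, 1, 0, 0, 0, 0.5, 0, 0, 0, 0, 0, 0, 0],
)

```text
time_s: 31.0
ee_pos: [0.6346, -0.114, 0.1499]
eef_rot: [-3.142, -0.0, 1.681]
force: [0.8, -1.4, -0.1]
grip_width: 0.0007
grip_force: 0.6
```

Run:
```python
from h import *
near2(avg(4)); tilt('k')
```

```text
Favg [-0.04 -1.07  0.74]
t 31.2 p [ 0.6346 -0.114   0.1499] yaw 1.6808 F [-0.15 -1.1   1.37] w 0.0006 g 0.4
10 18 zmax 0.1575 y [-3.3  5.7]
26 16 zmax 0.1620 y [-9.8 10.9]
30 24 zmax 0.1507 y [-9.5 11.4]
34 17 zmax 0.1572 y [-10.    8.7]
38 34 zmax 0.1885 y [-8.9  9.8]
bar fit deg 1.33 n 43 z0 0.1466
```

Request:
apply_moves(
  plan=[-2, 0, 0, 0, -4, 0, 0, 0, -6, 0, 0, 0, 0, 0, -20, 0, 0, 0, -40, 0, 0, 0, -40, 0, 0, -30, 0, 0, 0, -40, 0, 0, 0, -40, 0, 0, 0, -40, 0, 0, 0, -20, 0, 0, 0, 0, 0, 0, 0, 0, 0, 0, 0, 0, 0, 0, 0, 0, 0, 0],
)

```text
time_s: 32.75
ee_pos: [0.4675, -0.1447, 0.2496]
eef_rot: [-3.141, -0.0, 1.681]
force: [0.1, 0.6, 0.5]
grip_width: 0.0006
grip_force: 0.0
```

```bash
cat >> h.py <<'E'
def fit(c,org,lo,hi,half):
    W=cloud(c);P=W.reshape(-1,3);P=P[(P[:,2]>lo)&(P[:,2]<hi)]
    s=(P[:,:2]-org)@X;n=(P[:,:2]-org)@YY; k=(abs(n)<.02)&(abs(s)<half); S,Z=[],[]
    for a in np.arange(-half,half,.006):
        j=k&(s>=a)&(s<a+.006)
        if j.sum()>4: S.append(a+.003);Z.append(np.percentile(P[j,2],85))
    S,Z=np.array(S),np.array(Z);keep=np.ones(len(S),bool)
    for _ in range(8):
        a=np.polyfit(S[keep],Z[keep],1); r=Z-np.polyval(a,S); keep=abs(r-np.median(r[keep]))<.003
    return round(float(np.degrees(np.arctan(a[0]))),2),int(keep.sum())
E
python3 - <<'E'
from h import *
for i in range(6):
    tilt('m%d'%i); c=load('m%dtop'%i); print('rail',fit(c,[.4345,.0344],.155,.172,.14),'bar',fit(c,[.6135,.0458],.12,.18,.24))
st()
# jig sits: crown vs pins heights from wrist
c=load('m5top'); W=cloud(c);h=cv2.cvtColor(c['image'],cv2.COLOR_RGB2HSV);P=W.reshape(-1,3);H=h.reshape(-1,3)
s=(P[:,:2]-[.6135,.0458])@X;n=(P[:,:2]-[.6135,.0458])@YY
for nm,a,b,z0 in(('green',45,80,.18),('orange',3,18,.18),('yel',22,34,.155)):
    k=(H[:,0]>=a)&(H[:,0]<=b)&(H[:,1]>110)&(abs(n)<.015)&(abs(s)>.08)&(abs(s)<.22)&(P[:,2]>z0)&(P[:,2]<.22)
    for sg in(-1,1):
        j=k&(s*sg>0)
        if j.sum()>2: print(nm,sg,j.sum(),np.round([s[j].min(),np.median(s[j]),s[j].max(),np.median(n[j]),np.percentile(P[j,2],95)],4))
E
```

```text
bar fit deg 0.79 n 73 z0 0.1461
caps deg 0.01 [0.588417   0.27671564 0.15232937] [ 0.64153748 -0.18258746  0.15221548]
rail (0.0, 45) bar (0.16, 47)
bar fit deg 0.81 n 88 z0 0.1461
caps deg 0.08 [0.5883091  0.27678106 0.15317747] [ 0.64118867 -0.18286592  0.15253608]
rail (0.09, 45) bar (0.16, 47)
bar fit deg 0.77 n 82 z0 0.1464
caps deg 0.07 [0.58886719 0.27715858 0.15252048] [ 0.64120143 -0.18249389  0.15199165]
rail (0.05, 45) bar (0.18, 48)
bar fit deg 1.17 n 78 z0 0.1460
caps deg 0.04 [0.58828639 0.27613771 0.15319414] [ 0.64172661 -0.18239674  0.15287099]
rail (-0.07, 45) bar (0.37, 46)
bar fit deg 0.76 n 82 z0 0.1469
caps deg 0.20 [0.5883286  0.27596564 0.15256289] [ 0.64143351 -0.182733    0.15091812]
rail (-0.21, 44) bar (0.24, 47)
bar fit deg 0.51 n 86 z0 0.1457
caps deg 0.10 [0.58822568 0.27683806 0.15278664] [ 0.6409361  -0.18246514  0.15201442]
rail (0.08, 45) bar (0.25, 46)
t 33.05 p [ 0.4671 -0.1447  0.2498] yaw 1.681 F [-0.39  0.37 -0.61] w 0.0004 g 0.0
green -1 22 [-0.1334 -0.128  -0.1225  0.0018  0.1993]
orange 1 17 [ 0.1401  0.1432  0.1529 -0.0019  0.2017]
yel -1 7 [-0.1335 -0.1136 -0.1079  0.0012  0.1866]
yel 1 14 [0.1302 0.1505 0.1671 0.0008 0.2017]
```

The bar reads level within about 0.2°. I'll take one close numeric check that orange is fully seated.

Request:
apply_moves(
  plan=[15, 5, 0, 0, 30, 14, -5, 0, 30, 14, 0, 0, 30, 14, 0, 0, 30, 14, 0, 0, 30, 14, 0, 0, 30, 14, 0, 0, 26, 12, 0, 0, 15, 6, 0, 0, 0, 0, 0, 0, 0, 0, 0, 0, 0, 0, 0, 0],
)

```text
time_s: 34.25
ee_pos: [0.5473, 0.1006, 0.2551]
eef_rot: [3.142, 0.0, 1.68]
force: [0.5, -0.6, 0.6]
grip_width: 0.0006
grip_force: 0.0
```

Run:
```python
from h import *
c=grab('wrist','w13'); o=st(); W=cloud(c);z=W[...,2];h=cv2.cvtColor(c['image'],cv2.COLOR_RGB2HSV);H,S=h[...,0],h[...,1]
d=W[...,:2]-np.array([.5993,.1932]); rx=d@X*1e3; ry=d@YY*1e3
k=(abs(rx)<32)&(abs(ry)<26)&(z>.06)&(z<.22)
for nm,a,b in(('yellow',22,34),('orange/copper',3,20)):
    m=k&(H>=a)&(H<=b)&(S>110)
    for lo in np.arange(.07,.21,.01):
        j=m&(z>=lo)&(z<lo+.01)
        if j.sum()>5: print(nm,round(lo,3),j.sum(),'x',np.round(np.percentile(rx[j],[3,50,97]),1),'y',np.round(np.percentile(ry[j],[3,50,97]),1))
m=k&(z>.185); print('top z',np.percentile(z[m],[50,98]),'x',np.percentile(rx[m],[2,98]))
m=k&(z>.149)&(z<.159)&(H<20)&(abs(rx)<12); print('crown top z',np.percentile(z[m],[10,50,90]),m.sum())
for i in range(3):tilt('n')
```

```text
t 34.3 p [0.5473 0.1005 0.2551] yaw 1.6795 F [-0.87 -1.    0.21] w 0.0005 g 0.0
yellow 0.13 14 x [-22.   -0.8  20. ] y [-5.6 -5.4 -5.1]
yellow 0.14 118 x [-25.4  -7.4  25.3] y [-5.7 -2.8  4.5]
yellow 0.15 183 x [-22.8  12.   24.5] y [-8.3 -2.5  4.2]
yellow 0.16 210 x [-19.4  13.3  18.9] y [-4.3 -0.   4.4]
orange/copper 0.08 12 x [-3.4 -1.   7.4] y [-10.2 -10.   -9.9]
orange/copper 0.09 12 x [-5.5 -1.4  7.2] y [-10.1  -9.9  22.6]
orange/copper 0.1 14 x [-5.1 -1.7  7.2] y [-10.1 -10.    9. ]
orange/copper 0.11 22 x [-4.9 -1.2  7.3] y [-10.2 -10.    2.9]
orange/copper 0.12 58 x [-26.5  -1.7  26.9] y [-12.8  -5.3  21.6]
orange/copper 0.13 132 x [-30.2   1.9  31. ] y [-10.1  -3.6  -3.1]
orange/copper 0.14 240 x [-31.2   0.5  31.4] y [-10.1  -1.4   4.9]
orange/copper 0.15 304 x [-21.4  -0.   10.7] y [-10.   -4.7   9.2]
orange/copper 0.16 77 x [-19.4   0.4  17.1] y [-4.2 -3.8  5.4]
orange/copper 0.17 68 x [-5.3  0.8  7.5] y [-4.3 -4.   1.5]
orange/copper 0.18 70 x [-5.3  0.9  7.7] y [-4.2 -3.9 -1.7]
orange/copper 0.19 357 x [-4.7  1.7  8. ] y [-4.1 -0.1  5.1]
top z [0.19696877 0.19866499] x [-5.08146811  7.99822955]
crown top z [0.15207031 0.15361232 0.15536716] 268
bar fit deg -0.09 n 62 z0 0.1460
caps deg -0.03 [0.58869938 0.27858304 0.15179392] [ 0.6438796  -0.18310014  0.15199749]
bar fit deg 0.27 n 70 z0 0.1474
caps deg -0.10 [0.58861641 0.27807361 0.15134105] [ 0.64238933 -0.18483399  0.15214059]
bar fit deg 0.63 n 65 z0 0.1479
caps deg 0.10 [0.58841898 0.27901265 0.15256272] [ 0.64192912 -0.18356369  0.15171016]
```

Orange is home: its crown top is at 0.1535, its tab top at 0.197, and it stands vertical between the pins. The bar is level and the gripper touches nothing.

```bash
python3 -c "
from h import *
print(ctrl.hand_in())"
```

```text
the job is handed in; nothing more can be done
None
```

The job is handed in at about 34 s: orange hangs in the left saddle, measured fully home, and green in the right, which I checked only from the pictures and its tab height. After I slid green's saddle about 12 mm inward, the bar floats level to within about 0.3 degrees.

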